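# Shut the tagged air valve in the covered manifold box

## Robot

A 6-joint arm with a two-finger parallel gripper is mounted at the origin on a cart in front of the work surface, level with it; the furniture and walls round the work are solid. World frame = base frame: x ahead of the robot, y to its left, z up, the work surface at z = 0. Lengths are in m, angles in rad, forces in N, time in s.
With the tool pointing down it reaches from about 0.35 to 0.775 m from the base axis. Payload 5.5 kg.
Tool frame: the origin (TCP) lies at the very end of the fingers, on their centre line; the grasp point (between the pads) lies 19 mm behind it; z points along the fingers, y is the line along which they close (so a half turn about z gives the same grasp; the last joint's range is limited). The gripper opens to 85 mm and grips with 20 to 120 N. Pads are 22 mm wide; open, the fingers measure 114 mm over their backs; the gripper's body (76 mm by 85 mm) begins 54 mm behind the grasp point. The pads swing forward as they close: fully open they stand 13 mm farther back than shut.
Start: joints at [0.981, 0.313, 0.046, 1.304, 0, 1.431], TCP at [0.25, 0.518, 0.203] pointing down, gripper open.
Joint ranges: [-2.76, 2.76], [-0.86, 1.69], [-1.03, 1.26], [-2.2, 2.34], [-1.47, 1.5], [-3.14, 3.14]. Speed limits (rad/s): [2.57, 2.57, 3.14, 3.14, 3.14, 3.14].

## Interface

Orientations are given as a unit quaternion [x, y, z, w].
In Python, from cell import sensors, vision, ticket gives the robot as it stands.
- The arm moves only by the tool arm_command, never from a script. Its argument "increments" is one flat list of numbers, 4 for each row, row after row: the shift along the tool's x, y, z each as a share of 4 cm, from -1 to 1, then the turn about the tool's z as a share of 0.08 rad, from -1 to 1. A call has 1 to 5 rows; each row shifts and turns the commanded pose from where the row before left it, along the tool's axes as they then stand; what a row does not reach is not made up. A row lasts 1/12 s, in which the tool goes at most 41.7 mm and 7.16 degrees, less where a joint would pass 70% of its speed; a pose out of reach is approached as far as the arm can. A call with a number of a shift or a turn outside -1 to 1 is refused whole. A call with a gripper value outside its range is refused whole. "claw" is the closure, from -1 (fully open) to 1 (shut), so that 0 is half open, set as the call begins (left out, the last holds). The fingers move at their own pace and stop on an object; the grip force is fixed at half the most. Time passes only in rows, so rows that do not move let the fingers close. It gives the time, the measured TCP pose, the force, the opening and the grip force at its end, in the units of the state.
- sensors.get_obs(): the state, without advancing time (a new reading comes with each control period).
- vision.capture(name): name is "side" or "top" or "wrist"; returns (picture, depth): 480x640x3 uint8, blue, green, red; 480x640 float32, m along the optical axis (not along the pixel's ray), 0 where there is no reading.
- vision.calibration(name): a dict with "intrinsics" (3x3 intrinsics, pixels), "k1" (the pictures are not rectified: a ray, as slopes to the right and down, at radius r is drawn at 1 + k1 r^2 times it, then the intrinsics apply), "R" (3x3) and "t" (3): a world point X has camera coordinates R X + t. Camera axes: x right, y down, z forward; pixel columns grow to the right and rows downward; lengths in m; the calibration is good to about 2 mm. A picture is of the moment at which its call begins: read the wrist's pose just before it. calibration takes no time and is no camera call; for the wrist camera it gives the pose at the moment of the call.
- ticket.close_job(): hands the job in; it is judged then, once.
The state is a dict: "time": time; "q": joint angles; "qd": joint speeds; "joint_efforts": joint torques, N m; "ee_pos": TCP position; "ee_rot": TCP orientation; "force": force on the tool from outside, world axes, zero at the start; "torque": the same for the moment, N m; "gripper_width": opening from 0.0 (shut) to 1.0 (fully open); "grasp_force": force on a finger pad.
Only numpy, scipy, OpenCV 4.12 (cv2) and the standard library are available. Lean on these libraries where they do the work, as an engineer would, in place of code of your own. Each camera call takes 0.05 s, during which the arm holds its last target. There are 200 camera calls.

## Task

Shut off the gauging air: push the loose cover plate of the valve box fully aside along its guides, off the valves and onto the blank end of the box, then push the uncovered handle that is marked by a round disc at its end all the way shut, a quarter turn. Push gently with the fingertips: grip and lift nothing, leave the cover lying flat on the blank end, leave the plain-ended valve open, do not disturb the things lying round the box, and finish clear of everything.

Things in the scene. Friction and masses are not known exactly. Their poses are not given: they have to be found in the camera images.
- valve_box: Grey metal manifold box fixed to the bench, 136 mm (its x) by 412 mm (its y), walls 60 mm high; origin at the centre of its underside, x away from the robot (yawed up to 0.25 rad), y to the left. Left half: open valve bay; right half: solid blank deck, top at 58 mm. 5 mm guide lips along front and back edges and end plates, tops at 70 mm; hose tails stick out in front to x = -93 mm.
- valve_bay (a point): Centre of the bay's floor, 8 mm above the bench; the bay is 104 mm (x) by 192 mm (y) inside, with 16 mm walls in front and behind. The two valves stand in it with their axes 22 mm behind this centre, one 48 mm to its left and one 42 mm to its right; which of them has the disc handle varies.
- deck_stop (a point): Middle of the inner face of the box's right-hand end plate, 60 mm above the bench: the stop for the cover, at y = -200 mm in the box frame.
- cover: Loose flat aluminium plate, 122 (x) x 198 (y) x 5 mm, 0.4 kg, lying on the box walls between the guide lips; origin at the centre of its underside (60 mm up), axes like the box's. Across its middle stands an upright tab, 60 mm along x, 8 mm thick along y, top 92 mm above the bench. Starts over the bay (box y 86 to 98 mm); slides with some 2 to 5 N to the right stop (box y -101 mm).
- disc_valve_handle (a joint): Angle of the marked valve handle in rad: 0 = open (handle points to the box's -x, towards the robot), 1.571 = shut (stop; handle points to the box's -y, to the right). Shutting turns it counter-clockwise seen from above. It stays where it is left; turning takes about 3 N at the disc.
- disc_valve_handle_end (a point): Centre of the round disc at the end of the marked steel handle, at mid-height, 45 mm above the bench and 36 mm from the valve's vertical axis. The disc is 30 mm across and 14 mm thick (38 to 52 mm above the bench), the bar between it and the axis 10 mm wide. Hidden below the cover at the start.
- disc_valve: Brass body of the marked valve, fixed in the bay; origin on its vertical handle axis, at bench height.
- plain_valve_handle (a joint): Angle of the other handle, same sense: it is to stay open (it starts at 0 to 0.1 rad).
- plain_valve_handle_end (a point): Point on the other, plain handle (a straight bar 10 mm wide, ending square 51 mm from its axis, no disc), 36 mm from its axis, 45 mm above the bench.
- v_block: Loose steel V-block, 44 x 36 x 34 mm, in front of the box; bystander, origin at the centre of its underside.
- plug_gauge: Loose plug gauge, 92 mm long, 17 mm thick, lying in front of the box; bystander.
- ring_gauge: Loose setting ring, 34 mm across, 12 mm high, in front of the box; bystander.
- gauge_block: Loose gauge block, 30 x 15 x 9 mm, in front of the box; bystander.
Things that resemble listed ones, but are neither listed nor needed, are in the scene too. There is more than one size of the cover; the one meant has the size given above.

How it is judged:
By the outcome, as a careful person would: the job done as asked, in the order asked, and still so for the second after the job is handed in, with the robot touching nothing.
It also fails if it takes over 45 s, if anything falls off the work surface, if the arm or the gripper's body presses on something with over 40 N, if the wrist force passes 120 N, or if a joint passes its speed limit or range.

## Working session

There is one attempt and no reset: what is moved stays moved. The work goes in short steps, Python scripts to look and compute and a tool call to move; the robot and the scene stay as the last step left them, time stands still between calls to the robot, and variables do not carry over. Pictures are saved under pics/ and viewed, at most 10 in all, crops included, and the job is handed in when it is done.

Besides the shell and the picture viewer there is one more tool, called in YAML: its name, and indented under it one key for each argument. arm_command: Moves the arm, as the interface text tells. Its arguments: {"type":"object","properties":{"increments":{"type":"array","items":{"type":"number"}},"claw":{"type":"number"}},"required":["increments"]}

```bash
ls; mkdir -p pics; cat > h.py <<'E'
import numpy as np,cv2
from cell import sensors,vision,ticket
def cap(n,f=None):
    c=vision.calibration(n);p,d=vision.capture(n)
    if f: cv2.imwrite('pics/'+f,p)
    return c,p,d
def ray(c,uv):
    K=np.array(c['intrinsics']);R=np.array(c['R']);t=np.array(c['t'])
    uv=np.atleast_2d(np.float64(uv))
    n=cv2.undistortPoints(uv[:,None],K,np.array([c['k1'],0,0,0.]))[:,0]
    return -R.T@t, np.c_[n,np.ones(len(n))]@R
def plane(c,uv,z):
    o,d=ray(c,uv);return o+d*((z-o[2])/d[:,2])[:,None]
def dep(c,d,uv):
    o,r=ray(c,uv);uv=np.atleast_2d(uv).astype(int)
    return o+r*d[uv[:,1],uv[:,0]][:,None]
E
python3 - <<'E'
from h import *
o=sensors.get_obs();print(o)
c,p,d=cap('top','top1.png');np.savez('top1.npz',p=p,d=d,**{k:np.array(v) for k,v in c.items()})
print(c)
c,p,d=cap('side','side1.png')
E
```

```text
pics
{'time': 0.0, 'q': array([9.81383618e-01, 3.14032205e-01, 4.50102744e-02, 1.30358555e+00,
       1.42622895e-05, 1.43118903e+00]), 'qd': array([ 0.00042572, -0.0008211 , -0.00037304, -0.00017605,  0.00036782,
        0.00101516]), 'joint_efforts': array([-2.14796528e-03, -4.80632007e+01,  2.98531902e+01,  1.93225272e-02,
       -3.75582085e-04,  7.64076759e-06]), 'ee_pos': array([0.24970934, 0.51734827, 0.20170361]), 'ee_rot': array([ 2.23011435e-01,  9.74815408e-01, -8.43535038e-04, -3.29492365e-04]), 'force': array([-0.06906921,  0.97910086,  0.86762307]), 'torque': array([0.03810853, 0.03645878, 0.00634178]), 'grasp_force': 0.0, 'gripper_width': 0.9989003141095051}
{'intrinsics': array([[588.55441059,   0.        , 324.20620297],
       [  0.        , 588.55441059, 243.5439055 ],
       [  0.        ,   0.        ,   1.        ]]), 'k1': -0.05379049773471345, 'R': array([[-0.02179067, -0.9995269 , -0.02170568],
       [-0.99506062,  0.02378622, -0.09637724],
       [ 0.09684794,  0.01949834, -0.99510818]]), 't': array([0.09153312, 0.51248215, 1.11771143])}
```

View pics/top1.png

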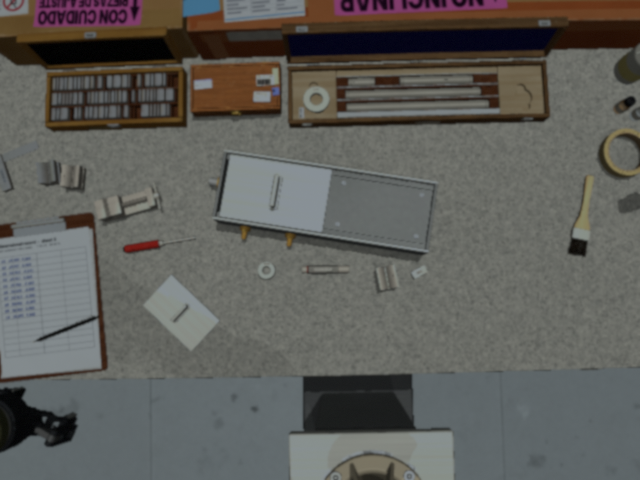

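View pics/side1.png

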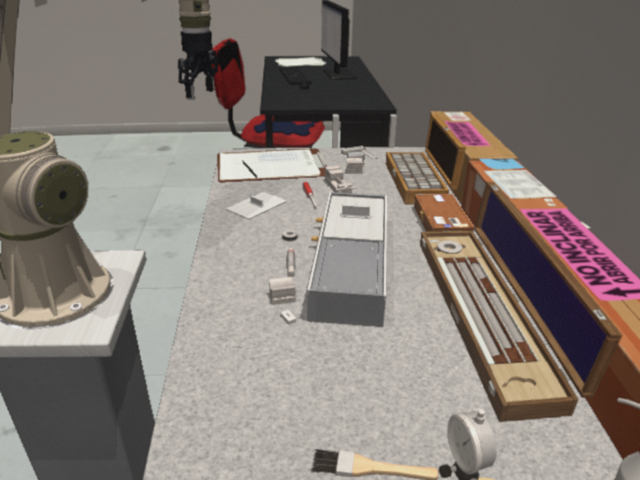

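The top view shows two white plates with a tab. One lies on the box, about (275,193), and a smaller square one lies on the bench, about (180,312). The plate on the box, between the lips with orange tails at (245,233) and (290,240), is the cover; I'll check it by size. Bystanders: ring (266,270), plug gauge (326,269), V-block (386,277), gauge block (419,271).

```bash
python3 - <<'E'
from h import *
z=np.load('top1.npz');c={k:z[k] for k in('intrinsics','k1','R','t')};c['k1']=float(c['k1']);p=z['p'];d=z['d']
B=plane(c,[(226,153),(436,182),(426,252),(216,218)],.07);print(B.round(3))
l=lambda a,b:np.linalg.norm(B[a]-B[b])
print('box',l(0,1),l(2,3),l(0,3),l(1,2))
g=cv2.cvtColor(p,cv2.COLOR_BGR2HSV)
m=cv2.inRange(g,(0,0,165),(180,45,255))
for a in cv2.findContours(m,cv2.RETR_EXTERNAL,cv2.CHAIN_APPROX_NONE)[0]:
    if cv2.contourArea(a)<800: continue
    for h in (.065,):
        w=plane(c,a[:,0],h)[:,:2]; r=cv2.minAreaRect((w*1000).astype(np.float32)); print(r, a[:,0].mean(0), np.median(dep(c,d,a[:,0])[:,2]))
print('tab',plane(c,[(278,176),(272,208)],.092).round(3))
print('bystanders',plane(c,[(266,270),(303,269),(349,269),(386,277),(419,271)],.01).round(3))
cv2.imwrite('pics/crop1.png',cv2.resize(p[130:360,130:450],None,fx=2.5,fy=2.5,interpolation=cv2.INTER_CUBIC))
E
```

```text
[[ 0.688  0.263  0.07 ]
 [ 0.622 -0.134  0.07 ]
 [ 0.49  -0.11   0.07 ]
 [ 0.563  0.282  0.07 ]]
box 0.402210976712458 0.3989604818796977 0.12623291714916363 0.13389388374323496
tab [[0.636 0.161 0.092]
 [0.576 0.173 0.092]]
bystanders [[ 0.466  0.196  0.01 ]
 [ 0.467  0.123  0.01 ]
 [ 0.465  0.033  0.01 ]
 [ 0.447 -0.039  0.01 ]
 [ 0.458 -0.104  0.01 ]]
```

View pics/crop1.png

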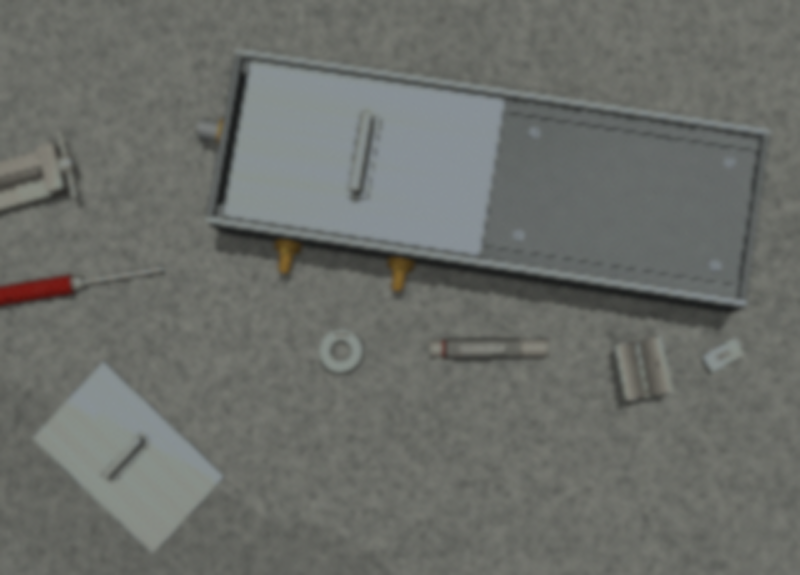

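The plate on the box spans its bay between the guide lips, and the tab centre comes out at box y ≈ 93 mm and x ≈ 0, so this is the cover meant. The bench plate is smaller and loose. Box: centre ≈ (0.591, 0.075), yaw ≈ -0.175. I'm turning the tool to line up with the box and shutting the fingers.

arm_command:
  increments: [0,0,0,-1,0,0,0,-1,0,0,0,-1,0,0,0,-0.45,0,0,0,0]
  claw: 1

```text
time: 0.52
ee_pos: [0.2498, 0.5175, 0.2021]
ee_rot: [0.086, 0.996, -0.0, -0.0]
force: [-0.1, -0.6, 0.8]
gripper_width: 0.296
grasp_force: 0.0
```

arm_command:
  increments: [-0.8,-0.5,0,0,-0.8,-0.5,0,0,-0.8,-0.5,0,0,-0.8,-0.5,0,0,-0.8,-0.5,0,0]

```text
time: 0.93
ee_pos: [0.3911, 0.3904, 0.2024]
ee_rot: [0.087, 0.996, -0.0, -0.0]
force: [0.7, 0.0, -0.6]
gripper_width: 0.003
grasp_force: 0.0
```

arm_command:
  increments: [-0.8,-0.5,0,0,-0.8,-0.5,0,0,-0.8,-0.5,0,0,-0.8,-0.5,0,0,-0.8,-0.5,0,0]

```text
time: 1.35
ee_pos: [0.5316, 0.264, 0.2024]
ee_rot: [0.088, 0.996, -0.0, -0.0]
force: [0.1, 0.1, -0.0]
gripper_width: 0.002
grasp_force: 0.0
```

arm_command:
  increments: [-0.7,-0.4,0,0,-0.7,-0.4,0,0,-0.5,-0.3,0,0,0,0,0,0,0,0,0,0]

```text
time: 1.77
ee_pos: [0.5984, 0.2078, 0.2017]
ee_rot: [0.089, 0.996, -0.0, -0.001]
force: [-0.5, 0.0, 0.9]
gripper_width: 0.002
grasp_force: 0.0
```

```bash
python3 - <<'E'
from h import *
c,p,d=cap('wrist','w1.png');np.savez('w1.npz',p=p,d=d,**{k:np.array(v) for k,v in c.items()})
print(c['t'],-np.array(c['R']).T@c['t'])
E
```

```text
[-0.30950734 -0.56509133  0.20737551] [0.51940614 0.22169634 0.37308928]
```

View pics/w1.png

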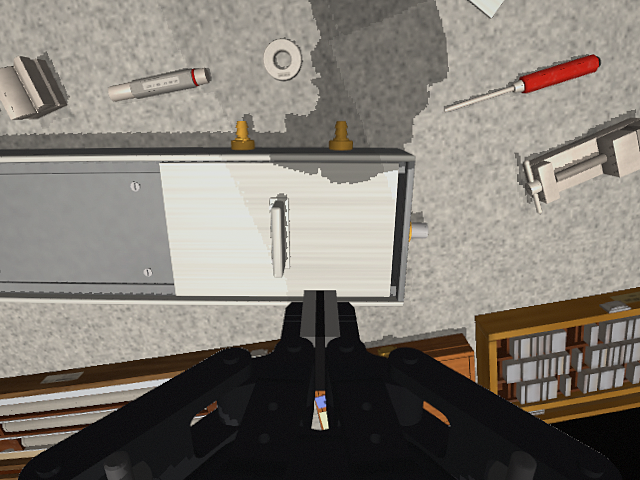

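Wrist view: tab at about x 278, y 197–277; right-hand (-y) cover edge from (160,163) to (176,296); left end plate from (413,152) to (403,302); two hose tails at (242,135) and (341,135).

```bash
cat >> h.py <<'E'
yaw=-0.175;C=np.array([.591,.075])
def box(P):
    a=np.atleast_2d(P)[:,:2]-C;cs,s=np.cos(yaw),np.sin(yaw);return np.c_[a@[cs,s],a@[-s,cs]]
E
python3 - <<'E'
from h import *
z=np.load('w1.npz');c={k:z[k] for k in('intrinsics','k1','R','t')};c['k1']=float(c['k1'])
for n,uv,h in(('box corners f/r left',[(413,152),(403,302)],.07),('front lip',[(20,150),(413,152)],.07),('cover right edge',[(160,163),(176,296)],.065),('cover left',[(398,170),(391,295)],.065),('tab top',[(280,199),(279,275)],.092),('tail tips',[(242,122),(341,122)],.03)):
    P=plane(c,uv,h);print(n,P.round(3)[:,:2].tolist(),box(P).round(3).tolist(),dep(c,z['d'],uv)[:,2].round(3))
print(box([[.5984,.2078]]))
E
```

```text
box corners f/r left [[0.562, 0.29], [0.694, 0.267]] [[-0.066, 0.206], [0.068, 0.207]] [0.    0.069]
front lip [[0.502, -0.025], [0.562, 0.29]] [[-0.07, -0.114], [-0.066, 0.206]] [0.011 0.   ]
cover right edge [[0.535, 0.085], [0.654, 0.063]] [[-0.057, 0.0], [0.064, -0.001]] [0.065 0.06 ]
cover left [[0.575, 0.277], [0.688, 0.258]] [[-0.051, 0.196], [0.063, 0.197]] [0.065 0.06 ]
tab top [[0.576, 0.181], [0.639, 0.167]] [[-0.033, 0.101], [0.031, 0.098]] [0.069 0.092]
tail tips [[0.515, 0.153], [0.531, 0.239]] [[-0.088, 0.063], [-0.088, 0.151]] [0.027 0.027]
[[-0.01583458  0.13206008]]
```

arm_command:
  increments: [-0.4,0,0.8,0,0,0,0.8,0,0,0,0.8,0,0,0,0.7,0,0,0,0,0]

```text
time: 2.23
ee_pos: [0.6078, 0.2067, 0.0723]
ee_rot: [0.086, 0.996, -0.001, -0.005]
force: [-0.3, -0.3, -0.4]
gripper_width: 0.002
grasp_force: 0.0
```

arm_command:
  increments: [0,-0.1,0,0,0,-0.1,0,0,0,-0.1,0,0,0,-0.1,0,0,0,0,0,0]

```text
time: 2.65
ee_pos: [0.6119, 0.1898, 0.0807]
ee_rot: [0.087, 0.996, 0.0, 0.002]
force: [0.1, -0.1, -0.6]
gripper_width: 0.004
grasp_force: 0.0
```

arm_command:
  increments: [0,-0.1,0.08,0,0,-0.15,0,0,0,-0.15,0,0,0,-0.15,0,0,0,-0.15,0,0]

```text
time: 3.07
ee_pos: [0.6058, 0.1621, 0.0753]
ee_rot: [0.087, 0.996, -0.0, -0.0]
force: [0.7, -0.5, -0.1]
gripper_width: -0.004
grasp_force: 0.0
```

arm_command:
  increments: [0,-0.15,0,0,0,-0.15,0,0,0,-0.15,0,0,0,-0.15,0,0,0,-0.15,0,0]

```text
time: 3.48
ee_pos: [0.6007, 0.1328, 0.0754]
ee_rot: [0.087, 0.996, 0.0, 0.0]
force: [0.5, 0.5, -0.0]
gripper_width: -0.003
grasp_force: 0.0
```

Little force, so I'm checking that the tab is actually being pushed.

```bash
python3 - <<'E'
from h import *
print(sensors.get_obs()['force'],box([sensors.get_obs()['ee_pos'][:2]]))
c,p,d=cap('wrist','w2.png')
E
```

```text
[ 0.51739806  0.47089283 -0.01606996] [[-0.00047702  0.05857337]]
```

View pics/w2.png

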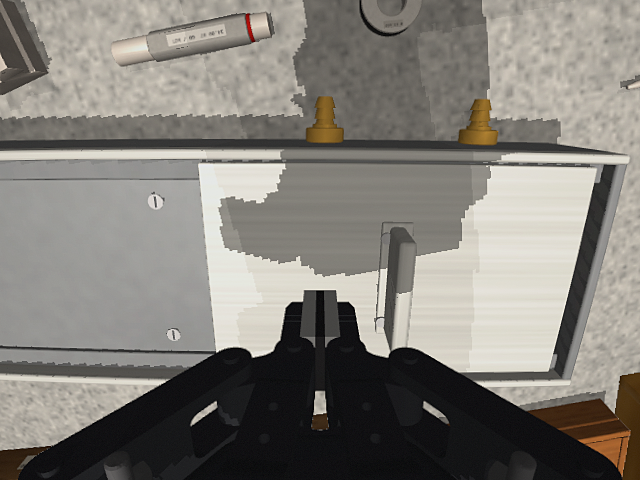

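```bash
python3 - <<'E'
from h import *
o=sensors.get_obs();print(o['ee_pos'],o['q'])
c,p,d=cap('wrist')
uv=[(405,250),(400,300),(400,340),(382,300),(350,250),(320,293),(310,300),(330,300),(320,320),(240,300),(100,250),(610,158)]
P=dep(c,d,uv);print(np.c_[uv,P.round(3),box(P).round(3)])
# high points near the box
v,u=np.mgrid[0:480:3,0:640:3];uv=np.c_[u.ravel(),v.ravel()];P=dep(c,d,uv);b=box(P)
m=(P[:,2]>.08)&(P[:,2]<.1)&(d[uv[:,1],uv[:,0]]>0)
print(m.sum(),np.percentile(b[m],[2,50,98],axis=0).round(3),np.percentile(P[m,2],[2,50,98]))
E
```

```text
[0.60055645 0.13178913 0.07541382] [ 8.58497282e-02  4.52277864e-01 -6.64991175e-02  1.05230852e+00
 -5.79288425e-04  2.60542314e-01]
[[ 4.05e+02  2.50e+02  5.85e-01  1.73e-01  9.20e-02 -2.30e-02  9.50e-02]
 [ 4.00e+02  3.00e+02  6.10e-01  1.68e-01  9.20e-02  2.00e-03  9.50e-02]
 [ 4.00e+02  3.40e+02  6.31e-01  1.66e-01  9.20e-02  2.30e-02  9.60e-02]
 [ 3.82e+02  3.00e+02  6.21e-01  1.62e-01  6.80e-02  1.50e-02  9.10e-02]
 [ 3.50e+02  2.50e+02  5.91e-01  1.49e-01  6.50e-02 -1.30e-02  7.30e-02]
 [ 3.20e+02  2.93e+02  5.90e-01  1.34e-01  1.11e-01 -1.20e-02  5.70e-02]
 [ 3.10e+02  3.00e+02  5.89e-01  1.30e-01  1.16e-01 -1.10e-02  5.40e-02]
 [ 3.30e+02  3.00e+02  5.91e-01  1.37e-01  1.16e-01 -1.10e-02  6.10e-02]
 [ 3.20e+02  3.20e+02  5.89e-01  1.34e-01  1.32e-01 -1.20e-02  5.70e-02]
 [ 2.40e+02  3.00e+02  6.10e-01  8.60e-02  6.50e-02  1.70e-02  1.40e-02]
 [ 1.00e+02  2.50e+02  5.71e-01  1.40e-02  5.80e-02 -1.00e-02 -6.30e-02]
 [ 6.10e+02  1.58e+02  5.65e-01  2.80e-01  6.90e-02 -6.20e-02  1.97e-01]]
267 [[-0.026  0.093]
 [-0.002  0.096]
 [ 0.027  0.101]] [0.08141067 0.09130868 0.09276869]
```

```bash
python3 - <<'E'
from h import *
o=sensors.get_obs()
c,p,d=cap('wrist')
R=np.array(c['R']);X=R@o['ee_pos']+c['t'];K=c['intrinsics']
n=X[:2]/X[2];n=n*(1+c['k1']*(n@n));print('TCP proj',X,(K@[*n,1])[:2])
for v in range(280,345,6):print(v,d[v,[305,312,320,328,334]].round(3),dep(c,d,[(310,v)])[0].round(3))
c,p,d=cap('side','s2.png');cv2.imwrite('pics/s2c.png',cv2.resize(p[60:330,200:480],None,fx=2.1,fy=2.1,interpolation=cv2.INTER_CUBIC))
X=np.array(c['R'])@o['ee_pos']+c['t'];n=X[:2]/X[2];n=n*(1+c['k1']*(n@n));print('side proj',(c['intrinsics']@[*n,1])[:2])
E
```

```text
TCP proj [0.00025232 0.02274272 0.18788442] [320.15286499 279.99939704]
280 [0.199 0.199 0.199 0.2   0.2  ] [0.605 0.126 0.065]
286 [0.2   0.201 0.202 0.201 0.201] [0.608 0.126 0.064]
292 [0.152 0.152 0.152 0.    0.151] [0.589 0.13  0.11 ]
298 [0.146 0.147 0.146 0.148 0.146] [0.589 0.13  0.115]
304 [0.142 0.143 0.143 0.142 0.141] [0.59 0.13 0.12]
310 [0.138 0.    0.138 0.139 0.137] [0.589 0.131 0.125]
316 [0.134 0.134 0.134 0.134 0.135] [0.589 0.131 0.129]
322 [0.131 0.13  0.131 0.129 0.131] [0.589 0.131 0.133]
328 [0.126 0.126 0.127 0.126 0.127] [0.589 0.131 0.137]
334 [0.123 0.123 0.122 0.122 0.124] [0.59  0.131 0.14 ]
340 [0.117 0.124 0.122 0.122 0.118] [0.591 0.131 0.142]
side proj [353.62522108 219.4689953 ]
```

View pics/s2c.png

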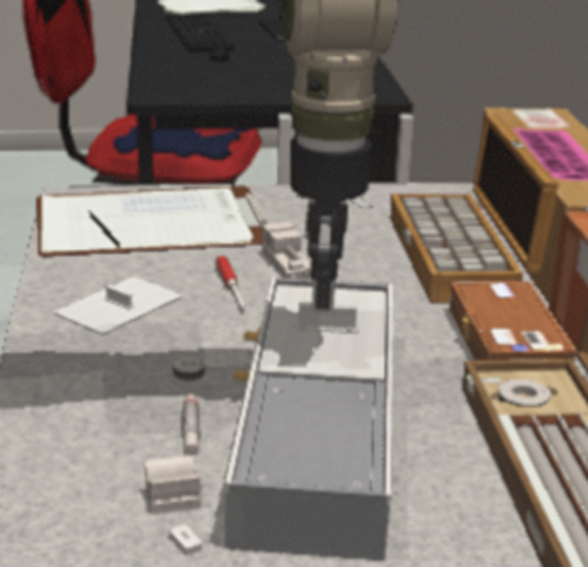

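Both views agree. The finger's bottom edge is really at z ≈ 0.108, while the reported TCP z is 0.075. So the fingers end about 32 mm above the reported point, and they passed over the tab without touching it. The cover is still at y ≈ 0.096. I'll go back and push again at reported z ≈ 0.045, which puts the true tip at about 0.077.

arm_command:
  increments: [0,0.6,0,0,0,0.6,0,0,0,0.65,0,0,0,0,0,0,0,0,0,0]

```text
time: 4.1
ee_pos: [0.6136, 0.2079, 0.0752]
ee_rot: [0.085, 0.996, 0.0, 0.0]
force: [-0.6, -0.3, -0.1]
gripper_width: 0.003
grasp_force: 0.0
```

arm_command:
  increments: [0,0,0.25,0,0,0,0.25,0,0,0,0.25,0,0,0,0,0,0,0,0,0]

```text
time: 4.52
ee_pos: [0.6124, 0.2053, 0.0438]
ee_rot: [0.087, 0.996, -0.0, -0.001]
force: [-1.2, 0.4, -0.5]
gripper_width: -0.003
grasp_force: 0.0
```

```bash
python3 - <<'E'
from h import *
o=sensors.get_obs();print(o['ee_pos'],box([o['ee_pos'][:2]]),o['force'])
c,p,d=cap('wrist','w3.png')
for v in range(280,310,3):print(v,dep(c,d,[(310,v),(325,v)])[:,2].round(3))
P=dep(c,d,[(u,v) for v in (240,260,280) for u in range(255,300,4)]);print(np.c_[P[:,2],box(P)].round(3)[12:24])
E
```

```text
[0.61241515 0.20531522 0.04381703] [[-0.00160088  0.1320534 ]] [-1.2013232   0.42836325 -0.45089363]
280 [0.065 0.065]
283 [0.065 0.065]
286 [0.064 0.065]
289 [0.065 0.064]
292 [0.078 0.079]
295 [0.081 0.081]
298 [0.084 0.084]
301 [0.086 0.087]
304 [0.089 0.088]
307 [0.091 0.091]
[[ 0.068 -0.022  0.104]
 [ 0.065 -0.021  0.105]
 [ 0.065 -0.021  0.107]
 [ 0.064 -0.02   0.109]
 [ 0.065 -0.021  0.111]
 [ 0.064 -0.021  0.112]
 [ 0.065 -0.021  0.114]
 [ 0.065 -0.021  0.116]
 [ 0.065 -0.021  0.118]
 [ 0.065 -0.021  0.119]
 [ 0.065 -0.021  0.121]
 [ 0.064 -0.021  0.123]]
```

The tip is now at about 0.077, so I'm pushing.

arm_command:
  increments: [0,-0.1,0,0,0,-0.1,0,0,0,-0.1,0,0,0,-0.1,0,0,0,-0.15,0,0]

```text
time: 4.98
ee_pos: [0.6101, 0.1848, 0.0459]
ee_rot: [0.087, 0.996, 0.001, 0.0]
force: [0.5, 2.4, 0.8]
gripper_width: 0.001
grasp_force: 1.5
```

arm_command:
  increments: [0,-0.15,0,0,0,-0.15,0,0,0,-0.15,0,0,0,-0.15,0,0,0,-0.15,0,0]

```text
time: 5.4
ee_pos: [0.6048, 0.1548, 0.0458]
ee_rot: [0.087, 0.996, 0.0, 0.0]
force: [0.9, 4.1, 1.7]
gripper_width: -0.003
grasp_force: 2.2
```

```bash
cat > cov.py <<'E'
from h import *
o=sensors.get_obs();print(o['time'],o['ee_pos'],box([o['ee_pos'][:2]]),o['force'])
c,p,d=cap('wrist')
v,u=np.mgrid[0:480:2,0:640:2];uv=np.c_[u.ravel(),v.ravel()];P=dep(c,d,uv);b=box(P)
m=(P[:,2]>.0895)&(P[:,2]<.095)&(abs(b[:,0])<.035)&(d[uv[:,1],uv[:,0]]>0)&~((abs(uv[:,0]-320)<32)&(uv[:,1]>285))
print('tab',m.sum(),np.percentile(b[m],[2,50,98],axis=0).round(3) if m.any() else '')
E
python3 cov.py
```

```text
5.4 [0.60484893 0.15484867 0.04580854] [[-0.00026489  0.08104032]] [0.88613119 4.12476695 1.74635569]
tab 408 [[-0.025  0.059]
 [-0.011  0.063]
 [ 0.008  0.069]]
```

arm_command:
  increments: [0,-0.18,0,0,0,-0.18,0,0,0,-0.18,0,0,0,-0.18,0,0,0,-0.18,0,0]

```text
time: 5.87
ee_pos: [0.5984, 0.1192, 0.0456]
ee_rot: [0.087, 0.996, 0.0, 0.0]
force: [0.8, 5.3, 3.9]
gripper_width: 0.001
grasp_force: 2.6
```

arm_command:
  increments: [0,-0.18,0,0,0,-0.18,0,0,0,-0.18,0,0,0,-0.18,0,0,0,-0.18,0,0]

```text
time: 6.28
ee_pos: [0.592, 0.0836, 0.0456]
ee_rot: [0.087, 0.996, 0.0, 0.0]
force: [0.4, 4.9, 4.4]
gripper_width: -0.001
grasp_force: 2.7
```

arm_command:
  increments: [0,-0.18,0,0,0,-0.18,0,0,0,-0.18,0,0,0,-0.18,0,0,0,-0.18,0,0]

```text
time: 6.7
ee_pos: [0.5857, 0.0483, 0.0457]
ee_rot: [0.087, 0.996, 0.0, 0.0]
force: [-0.1, 5.3, 3.8]
gripper_width: 0.0
grasp_force: 2.8
```

arm_command:
  increments: [0,-0.18,0,0,0,-0.15,0,0,0,-0.15,0,0,0,-0.1,0,0,0,-0.1,0,0]

```text
time: 7.12
ee_pos: [0.5809, 0.0216, 0.0456]
ee_rot: [0.087, 0.996, 0.0, -0.0]
force: [0.8, 6.8, 5.1]
gripper_width: 0.005
grasp_force: 3.0
```

```bash
python3 cov.py
```

```text
7.1167 [0.58092522 0.02164377 0.04562156] [[-0.00063115 -0.0542954 ]] [0.81337181 6.78469082 5.13035543]
tab 406 [[-0.026 -0.076]
 [-0.011 -0.072]
 [ 0.007 -0.067]]
```

arm_command:
  increments: [0,-0.11,0,0,0,-0.11,0,0,0,-0.11,0,0,0,-0.11,0,0,0,-0.11,0,0]

```text
time: 7.58
ee_pos: [0.5771, 0.0003, 0.0455]
ee_rot: [0.087, 0.996, 0.0, -0.0]
force: [0.1, 5.0, 4.6]
gripper_width: -0.001
grasp_force: 3.0
```

arm_command:
  increments: [0,-0.05,0,0,0,-0.05,0,0,0,-0.05,0,0,0,-0.05,0,0,0,0,0,0]

```text
time: 8.0
ee_pos: [0.5774, -0.0045, 0.0456]
ee_rot: [0.086, 0.996, 0.004, 0.001]
force: [5.2, 15.7, 1.6]
gripper_width: 0.002
grasp_force: 8.0
```

```bash
python3 cov.py
```

```text
8.0 [ 0.57741655 -0.004478    0.04561917] [[ 0.00046178 -0.08062908]] [ 5.24297062 15.71241607  1.56641252]
tab 405 [[-0.025 -0.102]
 [-0.011 -0.099]
 [ 0.008 -0.071]]
```

At the stop: the force jumped to 16 N and the tab is at -0.10. I'm backing off, rising and looking into the bay.

arm_command:
  increments: [0,0.3,0,0,0,0.3,0,0,0,0.3,-0.5,0,0,0.5,-0.8,0,0,0.8,-0.8,0]

```text
time: 8.47
ee_pos: [0.5891, 0.0752, 0.1263]
ee_rot: [0.088, 0.996, -0.002, -0.002]
force: [1.7, -0.7, 0.2]
gripper_width: 0.002
grasp_force: 0.0
```

arm_command:
  increments: [0,0.8,-0.5,0,0,0.8,0,0,0,0.3,0,0,0,0,0,0,0,0,0,0]

```text
time: 8.88
ee_pos: [0.6029, 0.1513, 0.1455]
ee_rot: [0.086, 0.996, -0.001, -0.001]
force: [-0.4, -0.5, 0.3]
gripper_width: -0.002
grasp_force: 0.0
```

```bash
python3 - <<'E'
from h import *
o=sensors.get_obs();print(o['time'],o['ee_pos'],box([o['ee_pos'][:2]]),o['force'])
c,p,d=cap('wrist','w4.png');np.savez('w4.npz',p=p,d=d,**{k:np.array(v) for k,v in c.items()})
E
```

```text
8.8833 [0.60291884 0.15132877 0.14550374] [[-0.00155266  0.07723813]] [-0.35718563 -0.53943034  0.30519401]
```

View pics/w4.png

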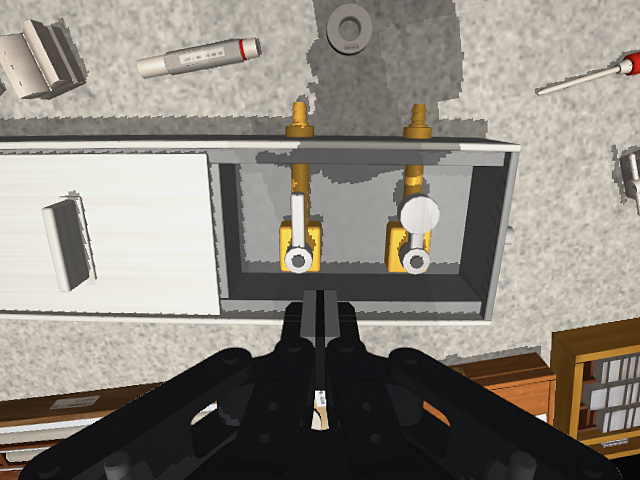

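The bay is open. The disc-ended handle is the left valve: disc at (420,214), axis at (416,261). The plain bar is at (297,195) to (299,260) and must be left alone. The disc fits the description because it is the only round handle end.

```bash
python3 - <<'E'
from h import *
z=np.load('w4.npz');c={k:z[k] for k in('intrinsics','k1','R','t')};c['k1']=float(c['k1']);d=z['d']
for n,uv,h in(('disc',[(420,214)],.052),('disc l/r',[(401,214),(439,214)],.052),('disc axis',[(416,261)],.052),('plain axis,end',[(299,260),(298,194)],.052),('end plate inner front/rear',[(508,160),(487,310)],.07),('bay left wall inner',[(473,165),(458,273)],.06),('cover left edge',[(207,153),(221,313)],.065),('corner',[(520,145),(492,319)],.07)):
    P=plane(c,uv,h);print(n,P.round(3)[:,:2].tolist(),box(P).round(3).tolist(),dep(c,d,uv)[:,2].round(3))
uv=[(u,165+int((u-440)*0)+60) for u in range(436,500,4)]
P=dep(c,d,uv);print(np.c_[[a[0] for a in uv],P[:,2],box(P)].round(3))
E
```

```text
disc [[0.606, 0.225]] [[-0.011, 0.15]] [0.052]
disc l/r [[0.604, 0.211], [0.609, 0.239]] [[-0.011, 0.136], [-0.011, 0.164]] [0.052 0.051]
disc axis [[0.643, 0.219]] [[0.026, 0.151]] [0.055]
plain axis,end [[0.627, 0.131], [0.576, 0.14]] [[0.025, 0.061], [-0.026, 0.061]] [0.054 0.05 ]
end plate inner front/rear [[0.574, 0.282], [0.684, 0.265]] [[-0.053, 0.201], [0.058, 0.203]] [0.066 0.068]
bay left wall inner [[0.575, 0.263], [0.654, 0.248]] [[-0.048, 0.182], [0.032, 0.181]] [0.059 0.009]
cover left edge [[0.536, 0.086], [0.654, 0.065]] [[-0.056, 0.002], [0.064, 0.002]] [0.06  0.061]
corner [[0.565, 0.29], [0.692, 0.268]] [[-0.063, 0.208], [0.066, 0.208]] [ 0.071 -0.001]
[[ 4.36e+02  7.00e-03  1.10e-02  1.78e-01]
 [ 4.40e+02  8.00e-03  1.00e-02  1.81e-01]
 [ 4.44e+02  9.00e-03  1.00e-02  1.84e-01]
 [ 4.48e+02  9.00e-03  1.00e-02  1.88e-01]
 [ 4.52e+02  7.00e-03  1.00e-02  1.92e-01]
 [ 4.56e+02  7.00e-03  1.00e-02  1.95e-01]
 [ 4.60e+02  8.00e-03  1.00e-02  1.98e-01]
 [ 4.64e+02  8.00e-03  1.00e-02  2.02e-01]
 [ 4.68e+02  1.50e-02  8.00e-03  2.02e-01]
 [ 4.72e+02  2.20e-02  6.00e-03  2.03e-01]
 [ 4.76e+02  3.00e-02  4.00e-03  2.03e-01]
 [ 4.80e+02  3.70e-02  1.00e-03  2.03e-01]
 [ 4.84e+02  4.50e-02 -1.00e-03  2.03e-01]
 [ 4.88e+02  5.30e-02 -3.00e-03  2.02e-01]
 [ 4.92e+02  5.90e-02 -5.00e-03  2.02e-01]
 [ 4.96e+02  6.50e-02 -7.00e-03  2.02e-01]]
```

Measured in the box frame: disc (-0.011, 0.150), axis (0.025, 0.151), radius 36 mm, which matches what was given. The bay's left wall is at 0.202, leaving a 37 mm gap, so I'll turn the tool a quarter turn to put its 22 mm side across the gap.

arm_command:
  increments: [0,0,0,-1,0,0,0,-1,0,0,0,-1,0,0,0,-1,0,0,0,-1]

```text
time: 9.35
ee_pos: [0.6032, 0.1492, 0.1459]
ee_rot: [-0.114, 0.994, -0.0, -0.001]
force: [-0.8, 0.3, 0.9]
gripper_width: 0.001
grasp_force: 0.0
```

arm_command:
  increments: [0,0,0,-1,0,0,0,-1,0,0,0,-1,0,0,0,-1,0,0,0,-1]

```text
time: 9.77
ee_pos: [0.6033, 0.1491, 0.1459]
ee_rot: [-0.309, 0.951, -0.0, -0.001]
force: [0.0, -0.4, 0.4]
gripper_width: 0.001
grasp_force: 0.0
```

arm_command:
  increments: [0,0,0,-1,0,0,0,-1,0,0,0,-1,0,0,0,-1,0,0,0,-1]

```text
time: 10.18
ee_pos: [0.6032, 0.1491, 0.1459]
ee_rot: [-0.491, 0.871, 0.0, -0.001]
force: [-0.3, -0.9, -0.5]
gripper_width: -0.0
grasp_force: 0.0
```

arm_command:
  increments: [0,0,0,-1,0,0,0,-1,0,0,0,-1,0,0,0,-1,0,0,0,-0.65]

```text
time: 10.6
ee_pos: [0.6032, 0.1491, 0.1459]
ee_rot: [-0.644, 0.765, 0.0, -0.001]
force: [0.2, -0.7, 0.1]
gripper_width: 0.001
grasp_force: 0.0
```

arm_command:
  increments: [-0.9,0,0,0,-0.9,0,0,0,-0.8,-0.3,0,0,0,0,0,0,0,0,0,0]

```text
time: 11.02
ee_pos: [0.6335, 0.2512, 0.145]
ee_rot: [-0.644, 0.765, 0.0, -0.001]
force: [0.5, -0.0, -0.1]
gripper_width: -0.003
grasp_force: 0.0
```

```bash
cat > st.py <<'E'
from h import *
from scipy.spatial.transform import Rotation as Ro
o=sensors.get_obs();R=Ro.from_quat(o['ee_rot']).as_matrix()
print(round(o['time'],2),o['ee_pos'].round(4),'box',box([o['ee_pos'][:2]]).round(4),o['force'].round(1),'toolx ang-box(-y)',np.arctan2(R[1,0],R[0,0])-(yaw-np.pi/2),o['q'].round(2))
E
python3 st.py
```

```text
11.02 [0.6335 0.2512 0.145 ] box [[0.0112 0.1809]] [ 0.5 -0.  -0.1] toolx ang-box(-y) 0.0026127098359975953 [ 0.26  0.55  0.26  1.29 -0.   -1.14]
```

arm_command:
  increments: [-0.08,0.6,0.5,0,0,0,0.7,0,0,0,0.7,0,0,0,0.6,0,0,0,0,0]

```text
time: 11.43
ee_pos: [0.6059, 0.2553, 0.0411]
ee_rot: [-0.643, 0.766, 0.002, -0.005]
force: [-1.3, -0.4, -0.5]
gripper_width: 0.003
grasp_force: 0.0
```

```bash
python3 st.py; python3 - <<'E'
from h import *
c,p,d=cap('wrist','w5.png')
for v in range(283,300,3):print(v,dep(c,d,[(310,v),(325,v)])[:,2].round(3))
E
```

```text
11.43 [0.6059 0.2553 0.0411] box [[-0.0167  0.1802]] [-1.3 -0.4 -0.5] toolx ang-box(-y) -0.00016936113810661624 [ 0.28  0.56  0.03  1.05 -0.   -1.12]
283 [0.009 0.008]
286 [0.007 0.007]
289 [0.009 0.007]
292 [0.076 0.076]
295 [0.078 0.078]
298 [0.08  0.081]
```

View pics/w5.png

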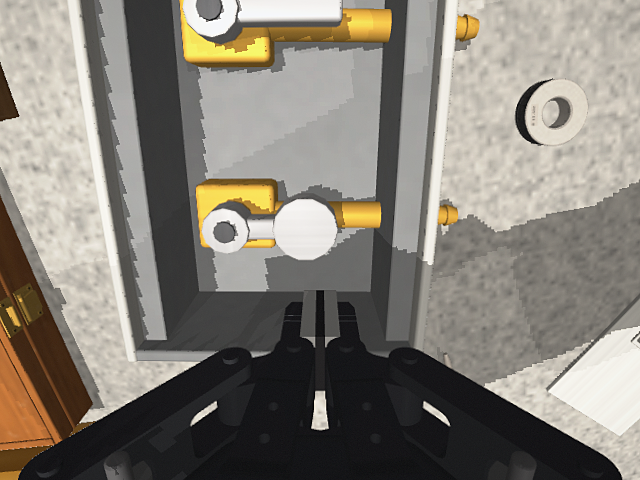

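Wrist view: disc at (305,228), hub at (225,230), fingers at (320,292) on the disc's left side, between it and the end wall. The fingers need about 4 mm more clearance from the disc, then they go down.

arm_command:
  increments: [-0.06,-0.05,0,0,0,0,0,0,0,0,0,0]

```text
time: 11.73
ee_pos: [0.6148, 0.261, 0.0492]
ee_rot: [-0.643, 0.766, -0.001, 0.002]
force: [-0.1, 0.1, -0.0]
gripper_width: -0.002
grasp_force: 0.0
```

```bash
python3 st.py
```

```text
11.73 [0.6148 0.261  0.0492] box [[-0.0089  0.1873]] [-0.1  0.1 -0. ] toolx ang-box(-y) 0.0017117377259230349 [ 0.28  0.56  0.05  1.05 -0.   -1.12]
```

arm_command:
  increments: [0.08,0.05,0.25,0,0,0,0.25,0,0,0,0.25,0,0,0,0.2,0,0,0,0,0]

```text
time: 12.15
ee_pos: [0.6089, 0.2579, 0.0065]
ee_rot: [-0.644, 0.765, 0.001, -0.002]
force: [-0.6, 0.2, -0.1]
gripper_width: 0.0
grasp_force: 0.0
```

```bash
python3 st.py; python3 - <<'E'
from h import *
c,p,d=cap('wrist','w6.png')
for v in range(286,302,3):print(v,dep(c,d,[(310,v),(327,v)]).round(3)[:,2])
E
python3 st.py
```

```text
12.15 [0.6089 0.2579 0.0065] box [[-0.0142  0.1832]] [-0.6  0.2 -0.1] toolx ang-box(-y) 0.0025039201236030095 [ 0.28  0.59 -0.01  0.97  0.   -1.12]
286 [0.052 0.008]
289 [0.008 0.008]
292 [0.042 0.041]
295 [0.042 0.044]
298 [0.046 0.046]
301 [0.048 0.049]
12.2 [0.6094 0.258  0.0074] box [[-0.0138  0.1834]] [0.2 1.  0.6] toolx ang-box(-y) 0.0025183686005629813 [ 0.28  0.59 -0.01  0.97  0.   -1.12]
```

Tip at about 0.041, which is disc height, and no contact yet. Now I push the disc along its arc.

arm_command:
  increments: [0.14,0,0,0,0.14,0,0,0,0.15,0.1,0,0,0.15,0.1,0,0,0,0,0,0]

```text
time: 12.62
ee_pos: [0.598, 0.2357, 0.0096]
ee_rot: [-0.643, 0.766, -0.0, 0.0]
force: [0.2, 0.3, 0.2]
gripper_width: 0.002
grasp_force: 0.4
```

```bash
cat > disc.py <<'E'
from h import *
import runpy;runpy.run_path('st.py')
c,p,d=cap('wrist')
v,u=np.mgrid[0:480,0:640];uv=np.c_[u.ravel(),v.ravel()];P=dep(c,d,uv);b=box(P)
m=(P[:,2]>.0475)&(P[:,2]<.0555)&(d.ravel()>0)&(b[:,0]>-.045)&(b[:,0]<.045)&(b[:,1]>.09)&(b[:,1]<.19)&~((abs(uv[:,0]-320)<38)&(uv[:,1]>286))
k=(m.reshape(480,640)*255).astype(np.uint8);k=cv2.morphologyEx(k,cv2.MORPH_CLOSE,np.ones((5,5)))
w=k.copy();r=cv2.erode(w,np.ones((21,21)))
q=m&(cv2.dilate(r,np.ones((21,21))).ravel()>0)
f=np.linalg.norm(b-[.025,.151],axis=1);g=m&(f>.028)
if g.any():
    x=b[g]; lo,hi=np.percentile(x,[1,99],axis=0);cc=(lo+hi)/2;print('disc',g.sum(),lo.round(3),hi.round(3),'ang',np.degrees(np.arctan2(.151-np.median(x[:,1]),.025-np.median(x[:,0]))).round(1))
n=(P[:,2]>.0465)&(P[:,2]<.0535)&(d.ravel()>0)&(b[:,1]>.03)&(b[:,1]<.085)&(b[:,0]<.005)&(b[:,0]>-.045)
if n.any(): print('plain',n.sum(),np.median(b[n],axis=0).round(3))
E
python3 disc.py
```

```text
12.62 [0.598  0.2357 0.0096] box [[-0.0211  0.1595]] [0.2 0.3 0.2] toolx ang-box(-y) 0.0016931700071880496 [ 0.25  0.56 -0.07  0.94 -0.   -1.15]
disc 3468 [-0.021  0.121] [0.005 0.148] ang 31.0
plain 3205 [-0.01   0.061]
```

The handle is at about 31° and moving. Continuing.

arm_command:
  increments: [0.2,0.02,0,0,0.2,0,0,0,0.2,-0.02,0,0,0.15,-0.08,0,0,0.15,-0.08,0,0]

```text
time: 13.08
ee_pos: [0.5976, 0.199, 0.0086]
ee_rot: [-0.643, 0.766, 0.0, -0.001]
force: [-1.8, 2.8, 1.2]
gripper_width: 0.003
grasp_force: 1.2
```

```bash
python3 disc.py
```

```text
13.08 [0.5976 0.199  0.0086] box [[-0.0151  0.1233]] [-1.8  2.8  1.2] toolx ang-box(-y) 0.0021269644036314705 [ 0.19  0.54 -0.11  0.93 -0.   -1.2 ]
disc 3702 [0.    0.102] [0.027 0.127] ang 71.2
plain 2599 [-0.01  0.06]
```

arm_command:
  increments: [0.1,-0.1,0,0,0.1,-0.1,0,0,0,-0.1,0,0,0,-0.05,0,0,0,0,0,0]

```text
time: 13.55
ee_pos: [0.6086, 0.1883, 0.0081]
ee_rot: [-0.643, 0.766, 0.001, -0.003]
force: [-8.4, -2.0, 3.9]
gripper_width: 0.002
grasp_force: 3.9
```

```bash
python3 disc.py
```

```text
13.55 [0.6086 0.1883 0.0081] box [[-0.0024  0.1147]] [-8.4 -2.   3.9] toolx ang-box(-y) 0.0014779730363327914 [ 0.17  0.55 -0.08  0.94 -0.   -1.22]
disc 3530 [0.013 0.1  ] [0.04  0.123] ang 91.2
plain 2491 [-0.01  0.06]
```

arm_command:
  increments: [0,-0.05,0,0,0,-0.05,0,0,0,0,0,0]

```text
time: 13.85
ee_pos: [0.6088, 0.1881, 0.0079]
ee_rot: [-0.644, 0.765, 0.003, -0.005]
force: [-17.4, -0.3, 10.9]
gripper_width: -0.001
grasp_force: 8.4
```

```bash
python3 disc.py
```

```text
13.85 [0.6088 0.1881 0.0079] box [[-0.0021  0.1145]] [-17.4  -0.3  10.9] toolx ang-box(-y) 0.0025279562956144197 [ 0.17  0.56 -0.07  0.95 -0.   -1.22]
disc 3478 [0.014 0.1  ] [0.04  0.123] ang 91.4
plain 2453 [-0.01   0.059]
```

It stalled at 17 N with the angle at about 91°, so it is on its stop. Backing off and rising.

arm_command:
  increments: [0,0.15,0,0,0,0.2,0,0,0,0.05,0,0,0,0,-0.3,0,0,0,-0.6,0]

```text
time: 14.32
ee_pos: [0.5974, 0.1914, 0.0422]
ee_rot: [-0.644, 0.765, 0.001, -0.002]
force: [0.2, -0.0, 1.1]
gripper_width: -0.004
grasp_force: 0.0
```

arm_command:
  increments: [0,0,-1,0,0,0,-1,0,0,0,-1,0,0,0,-1,0,0,0,0,0]

```text
time: 14.73
ee_pos: [0.6043, 0.1926, 0.2149]
ee_rot: [-0.643, 0.765, -0.004, 0.007]
force: [1.4, 0.4, 0.8]
gripper_width: -0.0
grasp_force: 0.0
```

arm_command:
  increments: [0,0.8,0,0,0,0.8,0,0,0,0.8,0,0,0,0,0,0,0,0,0,0]

```text
time: 15.15
ee_pos: [0.5041, 0.2088, 0.2054]
ee_rot: [-0.644, 0.765, -0.001, 0.001]
force: [0.4, -0.8, 0.3]
gripper_width: 0.0
grasp_force: 0.0
```

```bash
python3 st.py; python3 - <<'E'
from h import *
c,p,d=cap('top');a=p[130:300,190:450]
c,q,d=cap('wrist','w7.png')
a=cv2.resize(a,None,fx=2.4,fy=2.4,interpolation=cv2.INTER_CUBIC)[:, :600];b=cv2.resize(q,(400,300))
o=np.zeros((600,640,3),np.uint8);o[:300,:460]=cv2.resize(a,(460,300));o[300:,:400]=b;cv2.imwrite('pics/fin.png',o)
E
```

```text
15.15 [0.5041 0.2088 0.2054] box [[-0.1089  0.1166]] [ 0.4 -0.8  0.3] toolx ang-box(-y) 0.0036867069279757914 [ 0.25  0.25 -0.03  1.29 -0.   -1.15]
```

View pics/fin.png

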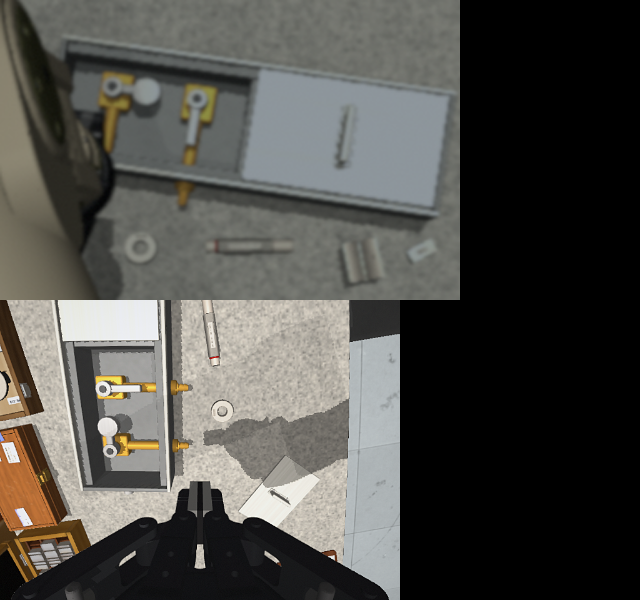

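The final views show the cover flat against the right end plate, tab at about (346,135). The disc handle, at (147,92), points right and is shut; the plain handle is still open. The bystanders have not moved and the arm is clear.

```bash
python3 -c "
from cell import ticket;print(ticket.close_job())"
```

```text
the job is handed in; nothing more can be done
None
```

I handed the job in: the cover lies flat on the blank end against its stop, the disc handle is turned fully shut, the plain valve is still open, nothing around the box moved, and the arm is clear.

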